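# Close the board holder on a circuit board

## Robot

A 6-joint arm with a two-finger parallel gripper is mounted at the origin on a cart in front of the work surface, level with it; the furniture and walls round the work are solid. World frame = base frame: x ahead of the robot, y to its left, z up, the work surface at z = 0. Lengths are in m, angles in degrees, forces in N, time in s.
With the tool pointing down it reaches from about 0.3 to 0.75 m from the base axis. Payload 8.5 kg.
Tool frame: the origin (TCP) lies at the very end of the fingers, on their centre line; the grasp point (between the pads) lies 19 mm behind it; z points along the fingers, y is the line along which they close (so a half turn about z gives the same grasp; the last joint's range is limited). The gripper opens to 88 mm and grips with 3 to 60 N. Pads are 18 mm wide; open, the fingers measure 123 mm over their backs; the gripper's body (75 mm by 187 mm) begins 45 mm behind the grasp point.
Start: joints at [-76.335, 21.807, 74.336, -0, 83.858, -12.336], TCP at [0.241, -0.494, 0.239] pointing down, gripper open.
Joint ranges: [-178.18, 178.18], [-50.72, 133.34], [12.68, 142.11], [-81.47, 261.47], [9.98, 163.14], [-165.26, 165.26]. Speed limits (degrees/s): [136.94, 136.94, 180, 180, 180, 180].

## Interface

Orientations are given as [roll, pitch, yaw] about the fixed x, y, z axes, in that order (R = Rz(yaw) Ry(pitch) Rx(roll)).
In Python, from plant import env gives the robot as it stands. Calls block until the motion is done:
- env.goto(position, orientation): joint-space move of the TCP to a pose.
- env.line_to(position, velocity=0.15, ori=None, threshold=None): straight line of the TCP; ori=None keeps the orientation; velocity is the mean speed in m/s. With threshold (N) it stops when the force on the tool has changed by that much, and returns True; else False.
- env.move_j(angles): joint-space move.
- env.open_gripper() and env.grasp(grip_force=None): open the fingers fully, or close them until they stop; grip_force is the grip in N (None keeps the last).
- env.wait(seconds).
- env.ik(position, orientation): joint angles nearest the present ones, or None.
- env.sense(): the state.
- env.get_image(name): name is "scene" or "top" or "wrist"; returns a dict with "pixels" (480x640x3 uint8, red, green, blue), "fx", "fy", "cx", "cy" (pixels), "rvec" (rotation vector, rad) and "tvec" (3), from world to camera coordinates, as OpenCV has them; the wrist camera has in their place "mount" (4x4, takes a point from camera to tool coordinates, whose origin is the TCP and whose axes are the flange's). Camera axes: x right, y down, z forward; pixel columns grow to the right and rows downward; lengths in m; the calibration is good to about 2 mm. A picture is of the moment at which its call begins: read the wrist's pose just before it. There is no depth.
A pose or a line that the arm cannot do raises env.MotionError and nothing moves.
- env.sign_off(): hands the job in; it is judged then, once.
The state is a dict: "t": time; "q": joint angles; "qvel": joint speeds; "effort": joint torques, N m; "tool_pos": TCP position; "eef_rot": TCP orientation; "wrist_force": force on the tool from outside, world axes, zero at the start; "wrist_torque": the same for the moment, N m; "grip_width": opening from 0.0 (shut) to 1.0 (fully open); "gripper_force": force on a finger pad.
Only numpy, scipy, OpenCV 4.12 (cv2) and the standard library are available. Lean on these libraries where they do the work, as an engineer would, in place of code of your own. Each camera call takes 0.05 s, during which the arm holds its last target. There are 200 camera calls.

## Task

Clamp the circuit board in the board holder: with a fingertip hold the lock button on the sliding jaw right down, and with it still down push the jaw along its rails until it stops with the board home against the fixed jaw; then let the button spring back up, so that the jaw stays locked there. Do not touch the board itself, and leave the tools and parts lying round the holder where they are.

Things in the scene. Friction and masses are not known exactly. Their poses are not given: they have to be found in the camera images.
- fixture: board holder, fixed firmly on the desk: aluminium base plate 120 (its x) by 250 mm (its y), 14 mm high, with two steel rails along y (tops at z = 37 mm). Origin: centre of the underside, on the desk; z up. A fixed jaw stands at the +y end (top at z = 54 mm), a low end block (top at z = 41 mm) at the -y end; between them a sliding jaw, which closes towards +y
- jaw (a joint): position of the sliding jaw (84 mm wide in x, 55 mm long in y) along the rails, m: 0 = fully open, grows towards the fixed jaw (the holder's +y), 0.062 with the board clamped; starts between 0.003 and 0.036. With the lock button down it slides at about 1 N; with the button up it is locked (1 mm of play) by a notch; notches lie every 8 mm, one of them where the board is clamped
- lock (a joint): travel of the lock button on the sliding jaw, m: 0 = up (locked), 0.006 = fully down; it moves straight down. Spring: begins to yield at 2.5 N, fully down at about 4 N, then a hard stop. The jaw is free while it is pressed beyond 0.0045; let go, the button springs up into the nearest notch and locks the jaw
- button_top (a point): centre of the top of the lock button, a black ribbed rectangular cap 36 mm (x) by 28 mm (y) on the rear deck of the sliding jaw (deck at z = 49 mm); z = 58 mm when up, 52 mm fully down. It lies 21 mm behind (-y of) the back of the jaw's upright plate and moves with the jaw. Axes as the holder's
- jaw_back (a point): centre of the back (-y) side of the sliding jaw's upright plate (76 mm wide, 10 mm thick), z = 63 mm: flat, from the deck at z = 49 mm up to z = 73 mm. A finger on the button can push it towards +y; the button's nearest edge is 7 mm behind it. The board stays at least 10 mm in front of it. Axes as the holder's
- jaw_face (a point): middle of the sliding jaw's clamping face, 84 mm wide, z = 38 mm; a lip at z = 42 to 49 mm overhangs it by 4 mm, and the board's edge slides in under it. 14 mm in front of jaw_back. Axes as the holder's
- fixed_face (a point): middle of the fixed jaw's clamping face, 84 mm wide, z = 38 mm, 100 mm from the holder's origin; with a lip like the sliding jaw's. Axes as the holder's
- board_mid (a point): centre of the loose green circuit board, 80 mm (x) by 100 mm (y) by 2 mm, parts on it up to 12 mm high; it lies flat on the rails between the jaws, its underside at z = 37 mm, 3 to 11 mm short of the fixed jaw and up to 3 degrees askew; the closing jaw pushes it home and square. y points to the fixed jaw
- tweezers: steel tweezers 119 mm long, 10 mm high, lying on the desk on the robot's side of the holder; origin under the middle
- flux_tin: flat round tin 51 mm in diameter, 18 mm high, on the desk on the robot's side of the sliding jaw; origin under its centre
- cutters: side cutters 148 mm long, 12 mm high, lying on the desk behind the holder; origin under the middle
- motor: small electric motor 24 x 45 x 19 mm, lying on the desk past the -y end of the holder; origin under the middle
Things that resemble listed ones, but are neither listed nor needed, are in the scene too. There is more than one size of the part that bears board_mid; the job needs the larger.

How it is judged:
By the outcome, as a careful person would: the job done as asked, in the order asked, and still so for the second after the job is handed in, with the robot touching nothing.
It also fails if it takes over 32 s, if anything falls off the work surface, if the arm or the gripper's body presses on something with over 40 N, if the wrist force passes 120 N, or if a joint passes its speed limit or range.

## Working session

There is one attempt and no reset: what is moved stays moved. The work goes in short steps, each a Python script; the robot and the scene stay as the last script left them, time stands still between calls to the robot, and variables do not carry over. Pictures are saved under pics/ and viewed, at most 10 in all, crops included, and the job is handed in when it is done.

```bash
mkdir -p pics; ls
python3 - <<'E'
from plant import env
import cv2,numpy as np
for n in("scene","top"):
    d=env.get_image(n); cv2.imwrite(f"pics/{n}1.png",d["pixels"][:,:,::-1])
    R=cv2.Rodrigues(np.array(d["rvec"],float))[0]; print(n,d["fx"],d["cx"],d["cy"],-R.T@np.ravel(d["tvec"]),R[2])
s=env.sense();print(s["t"],s["tool_pos"],s["eef_rot"],s["grip_width"])
E
```

```text
pics
scene 541.3644146704522 322.5904264027608 239.9094399856722 [-0.17344254  0.46014623  0.47597367] [ 0.72391838 -0.52049282 -0.45280173]
top 594.0012052317941 328.52522945416166 240.3963300709113 [ 0.41439923 -0.03014475  1.169399  ] [ 1.00881680e-01 -7.79105112e-04 -9.94898125e-01]
0.1 [ 0.24104437 -0.49409579  0.23823074] [-1.79929881e+02 -1.54370479e-02  2.60023729e+01] 0.9960359829636276
```

View pics/top1.png

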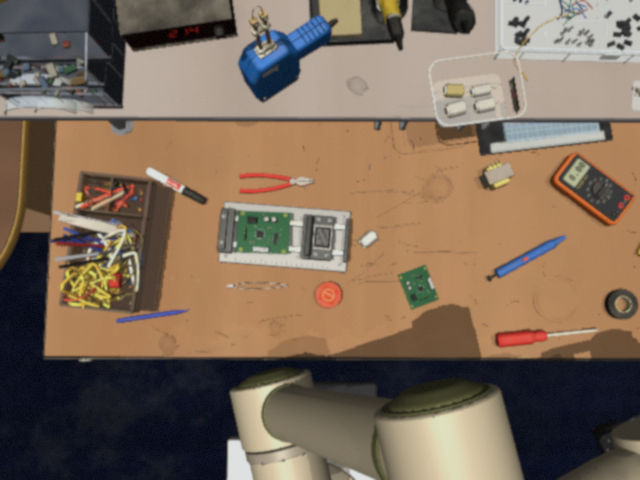

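View pics/scene1.png

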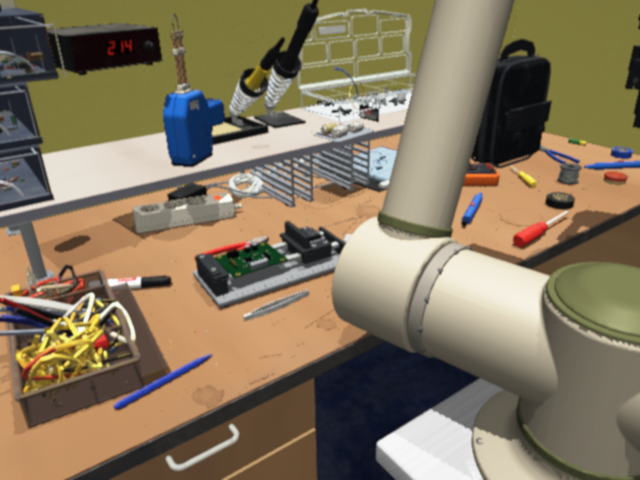

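The top view shows the holder at px (218–351, 203–270), with its fixed jaw on the left (world +y). The sliding jaw is at about (300–340, 215–260) and its button near (323, 237). There are two green boards: the one in the holder at (263, 232) is the larger and is the one meant. The loose one at (418, 286) is the smaller decoy. I'll enlarge the crop to confirm.

```bash
cat > h.py <<'E'
import numpy as np,cv2
def ray(d,uv,z):
    K=np.array([[d["fx"],0,d["cx"]],[0,d["fy"],d["cy"]],[0,0,1]])
    R=cv2.Rodrigues(np.array(d["rvec"],float))[0]; c=-R.T@np.ravel(d["tvec"])
    v=R.T@np.linalg.inv(K)@np.array([*uv,1.]); return c+v*(z-c[2])/v[2]
E
python3 - <<'E'
from plant import env
from h import *
d=env.get_image("top");p=d["pixels"]
c=p[190:290,210:370,::-1];cv2.imwrite("pics/crop1.png",cv2.resize(c,None,fx=5,fy=5,interpolation=cv2.INTER_CUBIC))
g=p.astype(int)
for n,uv,z in(("tl",(222,203),.014),("tr",(351,210),.014),("bl",(218,265),.014),("br",(347,271),.014),("button",(323,237),.058),("shelf edge",(320,120),.25)):
    print(n,ray(d,uv,z).round(4))
E
```

```text
tl [0.6048 0.1788 0.014 ]
tr [ 0.5918 -0.075   0.014 ]
bl [0.4827 0.1839 0.014 ]
br [ 0.4719 -0.0672  0.014 ]
button [ 0.5335 -0.0206  0.058 ]
shelf edge [ 0.6998 -0.0167  0.25  ]
```

View pics/crop1.png

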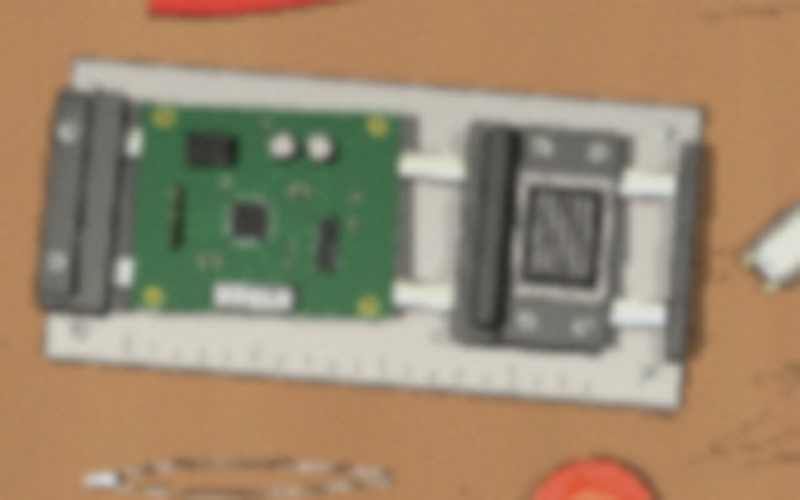

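The crop confirms it: the large board is in the holder, the ribbed black button is at crop (563, 236), i.e. px (322.6, 237.2), and the plate back is at crop x≈515. Measured base plate is 0.254 x 0.121 m, matching the given size, with yaw about -4.7°. That puts the jaw at about 0.021. I'll move above it with the fingers shut and take a close look.

Run:
```python
from plant import env
from h import *
from scipy.spatial.transform import Rotation as Ro
P=[0.533,-0.021,0.17]
qs={y:env.ik(P,[180,0,y]) for y in(85.3,-94.7)}
print(qs); q0=np.array(env.sense()["q"])
y=min((k for k in qs if qs[k] is not None),key=lambda k:np.abs(np.array(qs[k])-q0).max())
env.grasp(5); env.goto([P[0],P[1],.24],[180,0,y]); env.line_to(P)
s=env.sense();d=env.get_image("wrist");cv2.imwrite("pics/w1.png",d["pixels"][:,:,::-1])
print(y,s["t"],s["tool_pos"],s["eef_rot"],s["grip_width"],s["wrist_force"],d["fx"],d["cx"],d["cy"]);print(np.array(d["mount"]).round(4))
```

```text
{85.3: array([-14.98170774,  23.6614326 ,  83.50952157,   0.        ,
        72.82904583, -10.28170774]), -94.7: None}
85.3 4.0667 [ 0.53340496 -0.02140221  0.17069402] [1.79941120e+02 9.58419000e-03 8.52675291e+01] 0.002799343056605684 [0.18252839 0.34414518 0.05538097] 386.8994915098084 318.17009042899537 240.84426203598386
[[ 1.000e-04 -9.613e-01 -2.755e-01  7.170e-02]
 [ 1.000e+00  2.000e-04 -3.000e-04 -6.000e-04]
 [ 4.000e-04 -2.755e-01  9.613e-01 -1.456e-01]
 [ 0.000e+00  0.000e+00  0.000e+00  1.000e+00]]
```

View pics/w1.png

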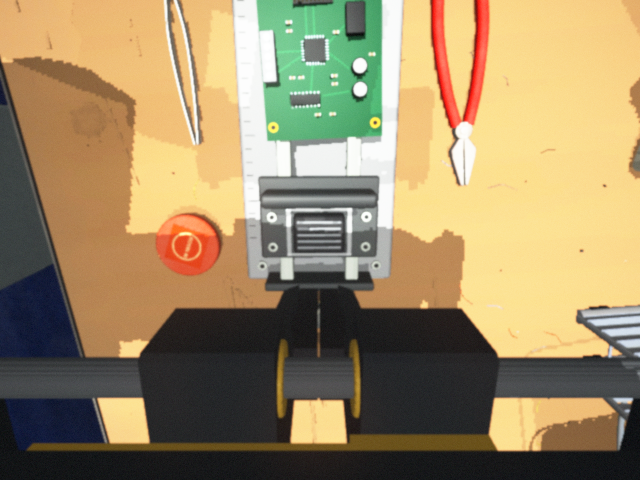

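The wrist view shows the button cap at (295–345, 212–252), centre (320, 233). The plate's top back edge is at row ~207, and the jaw sides are at columns 260–378. I'll cast these points and compare them with the top view.

Run:
```python
from plant import env
from h import *
from scipy.spatial.transform import Rotation as Ro
s=env.sense();d=env.get_image("wrist")
T=np.eye(4);T[:3,:3]=Ro.from_euler("xyz",s["eef_rot"],degrees=True).as_matrix();T[:3,3]=s["tool_pos"]
M=T@np.array(d["mount"])
def c(uv,z):
    v=M[:3,:3]@[(uv[0]-d["cx"])/d["fx"],(uv[1]-d["cy"])/d["fy"],1];return (M[:3,3]+v*(z-M[2,3])/v[2]).round(4)
for n,uv,z in(("button",(320,233),.058),("bl",(295,252),.058),("br",(346,252),.058),("tl",(295,213),.058),("plateL",(262,207),.073),("plateR",(378,207),.073),("baseL",(249,277),.014),("baseR",(390,277),.014)):print(n,c(uv,z))
im=d["pixels"][150:300,220:420,::-1];cv2.imwrite("pics/w2.png",cv2.resize(im,None,fx=4,fy=4,interpolation=cv2.INTER_CUBIC))
```

```text
button [ 0.5346 -0.0182  0.058 ]
bl [ 0.516  -0.0305  0.058 ]
br [ 0.5516 -0.0335  0.058 ]
tl [ 0.5187 -0.0028  0.058 ]
plateL [0.4993 0.0059 0.073 ]
plateR [ 5.731e-01 -2.000e-04  7.300e-02]
baseL [ 0.4717 -0.0629  0.014 ]
baseR [ 0.5891 -0.0727  0.014 ]
```

View pics/w2.png

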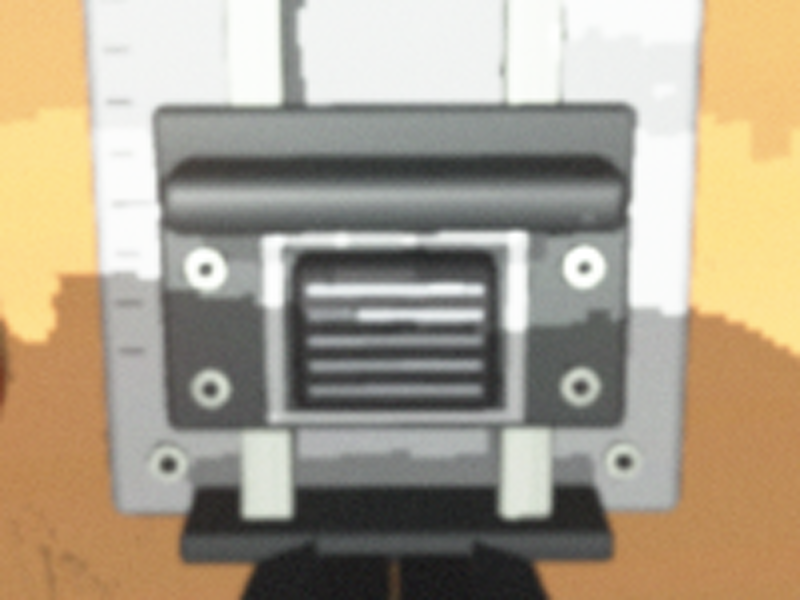

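The button centre is at (0.534, -0.018). The plate back is at y≈+0.003, 21 mm ahead as specified, and yaw is -4.7° in both views. Next is the press.

Run:
```python
from plant import env
import numpy as np
env.line_to([0.534,-0.016,0.068],0.1)
f0=env.sense()["wrist_force"]
r=env.line_to([0.534,-0.016,0.047],0.015,threshold=9)
s=env.sense();print(r,s["t"],s["tool_pos"],f0,s["wrist_force"])
env.wait(0.2);s=env.sense();print(s["tool_pos"],s["wrist_force"])
```

```text
True 6.35 [ 0.53407633 -0.01603439  0.05235662] [ 0.00337077  0.49539389 -0.07947705] [-1.25857842  0.17709103  7.32075277]
[ 0.53409949 -0.01602473  0.05237638] [-1.395334   -0.60922862  7.20989471]
```

Run:
```python
from plant import env
import numpy as np
u=np.array([0.082,0.9966,0]);p=np.array([0.534,-0.016,0.0519])
for k,L in enumerate((.010,.020,.030,.065)):
    r=env.line_to(list(p+u*L),0.03,threshold=10)
    s=env.sense();t=s["tool_pos"];print(r,s["t"],np.round(t,4),np.round(s["wrist_force"],2),"adv",round(float((t-p)@u),4))
    if r: break
```

```text
False 7.0333 [ 0.5349 -0.0059  0.0524] [-1.2   0.37  8.39] adv 0.0102
False 7.5167 [0.5357 0.0041 0.0524] [-2.14  1.11  8.  ] adv 0.0202
False 8.0 [0.5365 0.0141 0.0524] [-1.11  1.8   8.41] adv 0.0302
True 8.6667 [0.5382 0.0292 0.0524] [-1.45 -3.19  3.8 ] adv 0.0454
```

Run:
```python
from plant import env
from h import *
u=np.array([0.082,0.9966,0]);p=np.array([0.534,-0.016,0.0519])
def show(r=None):
    s=env.sense();t=s["tool_pos"];print(r,s["t"],np.round(t,4),np.round(s["wrist_force"],2),"adv",round(float((t-p)@u),4))
env.wait(.2);show()
r=env.line_to(list(p+u*.060),0.015,threshold=10);show(r)
env.wait(.2);show()
d=env.get_image("top");cv2.imwrite("pics/t2.png",cv2.resize(d["pixels"][190:290,210:370,::-1],None,fx=5,fy=5,interpolation=cv2.INTER_CUBIC))
d=env.get_image("wrist");cv2.imwrite("pics/w3.png",d["pixels"][:,:,::-1])
```

```text
None 8.8667 [0.5382 0.0293 0.0524] [-1.06 -4.25  4.69] adv 0.0455
True 9.1833 [0.5382 0.0292 0.0524] [-0.75 -1.91  4.11] adv 0.0454
None 9.3833 [0.5382 0.0292 0.0524] [-1.05 -1.1   3.18] adv 0.0454
```

View pics/w3.png

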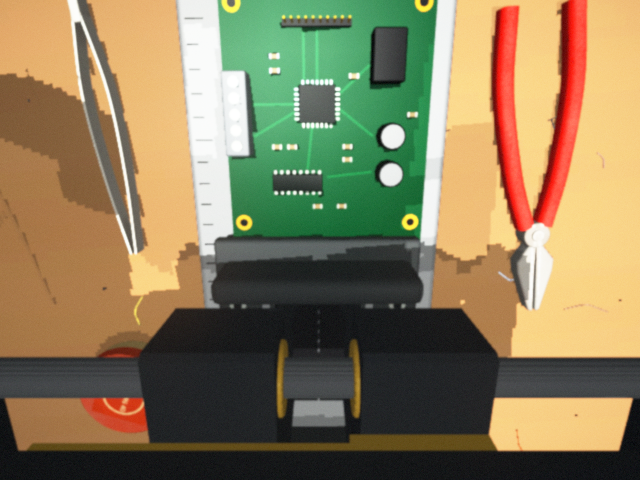

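The wrist view shows the jaw lip at row ~238, now over the board's edge and square to it. The finger is behind the plate, and the tin, tweezers and cutters are where they were. The jaw is blocked hard, so I'll check the fixed-jaw end in the top view.

View pics/t2.png

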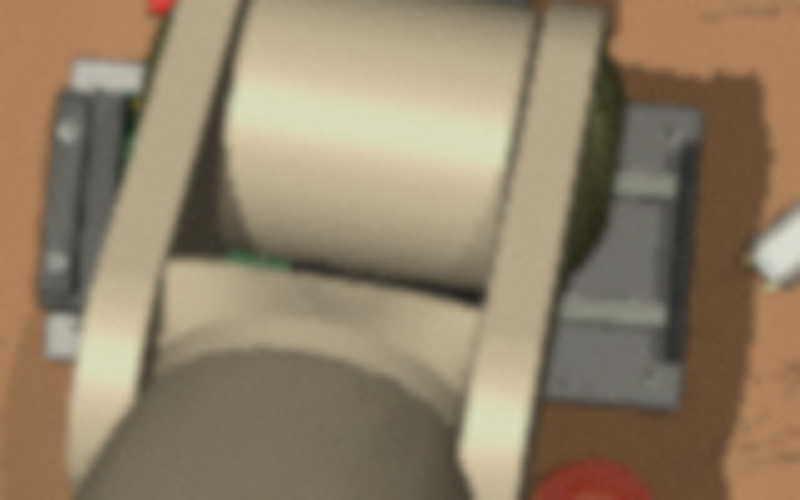

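The green board now reaches the fixed jaw's lip at crop x≈128, with no gap or rails visible between them. I'll lift straight up, then back off and check.

Run:
```python
from plant import env
from h import *
t=np.array(env.sense()["tool_pos"])
env.line_to([t[0],t[1],.062],0.03);print(np.round(env.sense()["wrist_force"],2))
env.line_to([t[0]-.002,t[1]-.006,.072],0.05)
env.line_to([t[0]-.002,t[1]-.02,.17],0.1)
d=env.get_image("wrist");cv2.imwrite("pics/w4.png",d["pixels"][:,:,::-1])
env.goto([0.45,-0.25,0.25],[180,0,85.3])
s=env.sense();print(s["t"],s["tool_pos"],s["wrist_force"])
d=env.get_image("top");cv2.imwrite("pics/t3.png",cv2.resize(d["pixels"][190:290,210:370,::-1],None,fx=5,fy=5,interpolation=cv2.INTER_CUBIC))
```

```text
[ 0.54 -0.22  1.01]
12.625 [ 0.45025814 -0.24913137  0.24954692] [ 0.0582019  -0.19934028  0.46733382]
```

View pics/t3.png

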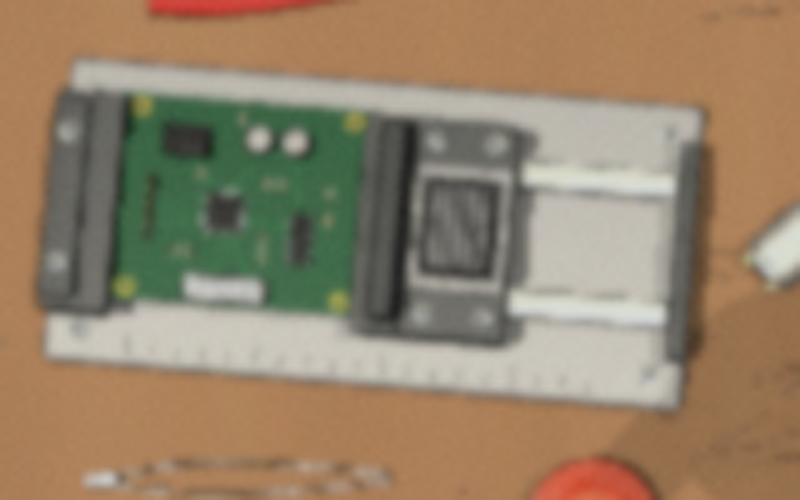

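View pics/w4.png

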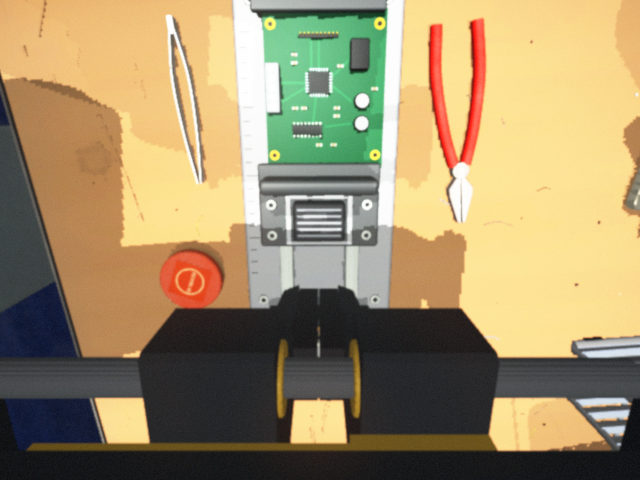

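The jaw moved about 39 mm. About 91 mm of the board shows between the lips, against 92 mm expected when both edges are fully under their 4 mm lips. The board is square and home, the parts around it have not moved, and the robot is clear.

```bash
python3 -c "
from plant import env
print(env.sign_off())"
```

```text
the job is handed in; nothing more can be done
None
```

The board is clamped square against the fixed jaw, the button is released, and the job is handed in at about 12.6 s; I did not measure the button's height or test the lock after letting go.

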